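Seat the cast chisel handle in the drilling V-block

TASK

Lift the orange cast chisel handle out of the open blue mould and lay it, without dropping it, lengthwise in the aluminium V-block, brass ferrule toward the red drill guide and centred over the gap between the two saddles. Then hold it pressed down with the gripper so that it bears firmly on both sides of the V; finish while still pressing it, do not let go. Do not put the handle down on the bench on the way, and leave the jar, the carved figure and the wood block where they are.

Things in the scene. Friction and masses are not known exactly. Their poses are not given: they have to be found in the camera images.
- handle: Cast chisel handle, 105 to 210 g: plain orange cylinder, diameter 32 mm, length 125 mm, with a brass ferrule (diameter 22, length 15 mm) on one end. Origin on the axis, 65 mm from the plain end, 60 mm from the ferrule's shoulder. x axis along the handle toward the ferrule; it may roll about x. Starts lying level in the mould, axis 40 mm above the bench.
- mould: Open blue plastic half mould, fixed, 190 x 96 mm. Origin on the bench under the middle of its finger slot; x along the cavity toward the ferrule end, z up. Two pockets hold the handle's ends: rims 42 mm, floor 24 mm above the bench, 1.5 mm play each side. Between them a slot 64 mm wide crosses the mould down to the 12 mm thick base plate, for fingers on both sides of the handle.
- vblock: Fixed V-block: dark wood base 194 x 90 x 14 mm with two aluminium saddles, 66 mm wide, sharing a 90 degree V along x, z up. Origin on the bench under the middle of the gap between them. Saddles at x -58 to -30 and 30 to 58 mm; the gap is open down to the base. V bottom 37.4 mm, top 58 mm above the bench, 41 mm wide at the top.
- v_left: The two flanks of the V on the vblock's +y side (one contact line), part of the V-block; same origin and axes as vblock.
- v_right: The two flanks of the V on the vblock's -y side (the other contact line), part of the V-block; same origin and axes as vblock.
- jar: Bystander: closed amber glass jar with a white cap, 64 mm in diameter, 100 mm high, standing; origin under its centre.
- figure: Bystander: turned and carved wooden figure, 60 mm in diameter, 120 mm high, standing; origin under its centre.
- block: Bystander: dark wood block 50 x 110 x 45 mm lying on the bench; origin under its centre.
- ferrule_tip (a point): Centre of the end face of the handle's brass ferrule, on the handle's axis, 75 mm from the handle's origin along its x.
- seat (a point): Point in the V-block where the handle's origin belongs: on the axis of the seated handle, over the middle of the gap, 60 mm above the bench (the seated handle's top is at 76 mm). Axes as vblock. Beyond the +x end stands a red drill guide plate, 60 mm wide, top 80 mm above the bench, its near face 98 mm from this point.
There are look-alikes about, which are no part of the job. Leave any green look-alike of the vblock alone. Of the things that look like the handle, the middle-sized one is meant.

How it is judged:
By the outcome, as a careful person would: the job done as asked, in the order asked, and still so for the second after the job is handed in, while the arm keeps its last pose, push and grip.
It also fails if it takes over 48 s, if anything falls off the work surface, if the arm or the gripper's body presses on something with over 40 N, if the wrist force passes 120 N, or if a joint passes its speed limit or range.

ROBOT

A 6-joint arm with a two-finger parallel gripper is mounted at the origin on the work surface. World frame = base frame: x ahead of the robot, y to its left, z up, the work surface at z = 0. Lengths are in mm, angles in rad, forces in N, time in s.
With the tool pointing down it reaches from about 400 to 925 mm from the base axis. Payload 12.5 kg.
Tool frame: the origin (TCP) lies midway between the tips of the shut fingers; the grasp point (between the pads) lies 19 mm behind it (env.pinch_z is the z of the grasp point in the tool frame, in mm); z points along the fingers, y is the line along which they close (so a half turn about z gives the same grasp; the last joint's range is limited). The gripper opens to 95 mm and grips with 3 to 60 N. Pads are 20 mm wide; open, the fingers measure 119 mm over their backs; the gripper's body (75 mm by 180 mm) begins 59 mm behind the grasp point.
Start: joints at [-1.26, 0.491, 1.559, -0, 1.092, -0.106], TCP at [253.048, -571.504, 187.661] pointing down, gripper open.
Joint ranges: [-3.1, 3.1], [-0.84, 2.19], [0.05, 2.79], [-1.13, 4.28], [0.06, 2.93], [-2.69, 2.69]. Speed limits (rad/s): [2.22, 2.22, 2.79, 3.14, 3.14, 3.14].

INTERFACE

Orientations are given as [roll, pitch, yaw] about the fixed x, y, z axes, in that order (R = Rz(yaw) Ry(pitch) Rx(roll)).
In Python, from cell import env, eyes gives the robot as it stands.
- The arm moves only by the shell command python3 -m inch 'ROWS'. ROWS is JSON, a list of rows, each a list of 3 entries, a list of its own where there are three numbers: the shift along the tool's x, y, z in units of 60 mm (1.0 is 60 mm), then the turn about the tool's z in units of 5 degrees (1.0 is 5 degrees), then the closure, from -1 (fully open) to 1 (shut). In form: [[[tx, ty, tz], turn, claw], ...]. A call has exactly 10 rows; each row shifts and turns the commanded pose from where the row before left it, along the tool's axes as they then stand; what a row does not reach is not made up. A row lasts 1/8 s, in which the tool goes at most 62.5 mm and 10.7 degrees, less where a joint would pass 70% of its speed; a pose out of reach is approached as far as the arm can. A call is refused whole if a number of a shift passes 1 or a number of a turn 1, either way. A call with a gripper value outside its range is refused whole. The fingers move at their own pace and stop on an object; the grip force is fixed at half the most. Time passes only in rows, so rows that do not move let the fingers close, or fill a call up. It gives the time, the measured TCP pose, the force, the opening and the grip force at its end, in the units of the state.
- env.state(): the state, without advancing time (a new reading comes with each control period).
- eyes.read_camera(name): name is "scene" or "side" or "wrist"; returns a dict with "pixels" (400x640x3 uint8, red, green, blue), "fx", "fy", "cx", "cy" (pixels), "extrinsics" (4x4, takes a point from world to camera coordinates). Camera axes: x right, y down, z forward; pixel columns grow to the right and rows downward; lengths in mm; the calibration is good to about 2 mm. A picture is of the moment at which its call begins. There is no depth.
- env.job_done(): hands the job in; it is judged then, once.
Trained networks look in a picture, given as the dict that the camera call returned (one of the last four; its "shot" number tells which), for a name from the list of things; names that differ only in an ending like _2 or _b are one class to them, and where a whole thing is asked for, a point or a joint stands for the part that bears it (a point fixed in the world has none). Each returns a list of dicts, best first, with "score" (0 to 1); they miss things now and then, are a little off and sometimes report something else, mostly with a low value. They report only what shows in the picture. A call takes as long as a camera call. They do not tell look-alikes from the thing itself.
- eyes.boxes_of(name, picture): "centre" ([row, column] in pixels, amid what is visible of it).
- eyes.cut_out(name, picture): "mask" (400x640 bool, what is visible of it) and "centre" ([row, column] in pixels, amid what is visible of it).
- eyes.spot_point(name, picture): "centre" ([row, column] in pixels: a listed point, or the origin of a listed thing).
The state is a dict: "t": time; "joints": joint angles; "qvel": joint speeds; "tau": joint torques, N m; "eef_pos": TCP position; "tcp_rot": TCP orientation; "ft_force": force on the tool from outside, world axes, zero at the start; "moment": the same for the moment, N m; "opening": opening from 0.0 (shut) to 1.0 (fully open); "grip_force": force on a finger pad.
Only numpy, scipy, OpenCV 4.12 (cv2) and the standard library are available. Lean on these libraries where they do the work, as an engineer would, in place of code of your own. Each camera call takes 0.05 s, during which the arm holds its last target. There are 200 camera calls.

## Working session

There is one attempt and no reset: what is moved stays moved. The work goes in short steps, Python scripts to look and compute and a shell command to move; the robot and the scene stay as the last step left them, time stands still between calls to the robot, and variables do not carry over. Pictures are saved under pics/ and viewed, at most 10 in all, crops included, and the job is handed in when it is done.

```bash
mkdir -p pics; ls; cat > h.py <<'E'
import numpy as np, cv2
from cell import env, eyes
def K(p): return np.array([[p["fx"],0,p["cx"]],[0,p["fy"],p["cy"]],[0,0,1.]])
def ray(p,rc):
    E=np.array(p["extrinsics"]); R,t=E[:3,:3],E[:3,3]
    d=R.T@np.linalg.inv(K(p))@np.array([rc[1],rc[0],1.]); return -R.T@t,d
def atz(p,rc,z):
    o,d=ray(p,rc); return o+d*(z-o[2])/d[2]
def proj(p,X):
    E=np.array(p["extrinsics"]); c=E[:3,:3]@np.array(X)+E[:3,3]; u=K(p)@c; return u[1]/u[2],u[0]/u[2]
def save(p,n): cv2.imwrite(n,cv2.cvtColor(p["pixels"],cv2.COLOR_RGB2BGR))
E
python3 - <<'E'
from h import *
a=eyes.read_camera("scene"); b=eyes.read_camera("side")
im=np.vstack([a["pixels"],b["pixels"]]); im=cv2.resize(im,(480,600),interpolation=cv2.INTER_AREA)
save(a,"pics/a.png"); save(b,"pics/b.png")
Z=dict(handle=40,mould=0,vblock=0,seat=60,ferrule_tip=40,jar=0,figure=0,block=0)
for n,p in(("scene",a),("side",b)):
  o,_=ray(p,(0,0)); print(n,o.round())
  for k,z in Z.items():
    for r in eyes.spot_point(k,p): print(n,k,round(r["score"],2),np.round(r["centre"]),atz(p,r["centre"],z).round(1))
print(env.state())
E
```

```text
pics
scene [1290.  362.  914.]
scene handle 0.97 [164. 199.] [ 517.3 -413.2   40. ]
scene handle 0.79 [150. 287.] [ 342.2 -219.    40. ]
scene handle 0.57 [185. 267.] [ 503.9 -192.9   40. ]
scene mould 0.66 [198. 268.] [ 512.2 -188.4    0. ]
scene vblock 0.89 [254. 421.] [512.4 261.    0. ]
scene vblock 0.79 [199. 430.] [309.1 222.3   0. ]
scene vblock 0.68 [199. 281.] [ 499.7 -152.4    0. ]
scene vblock 0.63 [358. 448.] [753.  396.9   0. ]
scene seat 0.96 [179. 435.] [292.5 220.1  60. ]
scene seat 0.72 [242. 421.] [528.1 256.5  60. ]
scene ferrule_tip 0.73 [203. 282.] [ 546.8 -119.    40. ]
scene ferrule_tip 0.73 [144. 275.] [ 332.  -266.2   40. ]
scene ferrule_tip 0.6 [180. 172.] [ 605.4 -441.5   40. ]
scene jar 0.69 [254. 221.] [ 739.5 -185.3    0. ]
scene jar 0.28 [259. 418.] [531.1 259.2   0. ]
scene figure 0.95 [286. 270.] [767.  -27.4   0. ]
scene block 0.55 [315. 358.] [745.2 188.7  -0. ]
scene block 0.43 [195. 267.] [ 505.3 -195.6   -0. ]
scene block 0.26 [187. 266.] [ 474.7 -215.5    0. ]
side [ 98. 886. 868.]
side handle 0.75 [175. 355.] [ 512.8 -202.3   40. ]
side handle 
[... 594 characters left out ...]
0.97 [247. 211.] [747.9 194.    0. ]
{'t': 0.9, 'joints': array([-1.25959746e+00,  4.90878183e-01,  1.55890918e+00, -2.79478068e-06,
        1.09171024e+00, -1.05546891e-01]), 'qvel': array([ 0.0010245 ,  0.00041471, -0.00110676, -0.00020231, -0.00024307,
        0.0003763 ]), 'tau': array([ 1.31284254e-03, -6.12449598e+01, -2.58426493e+01,  6.93382951e-02,
        4.45861893e-02, -8.00300882e-05]), 'eef_pos': array([ 253.04600603, -571.49623722,  187.67133572]), 'tcp_rot': array([3.14149840e+00, 1.24798593e-05, 4.16747050e-01]), 'ft_force': array([0.00500336, 0.44361043, 0.47710181]), 'moment': array([ 0.05599505, -0.01914273,  0.02783563]), 'grip_force': 0.0, 'opening': 0.9983707093540573}
```

View pics/a.png

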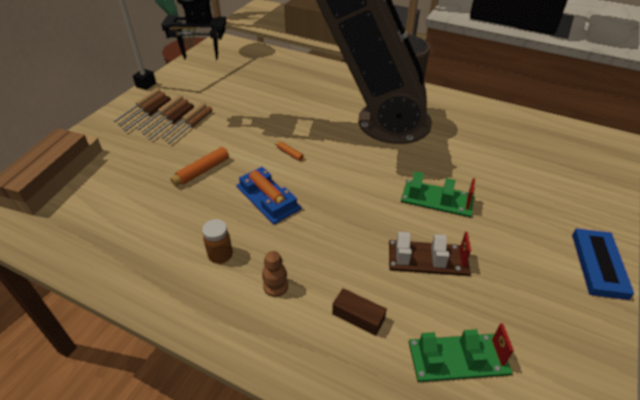

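View pics/b.png

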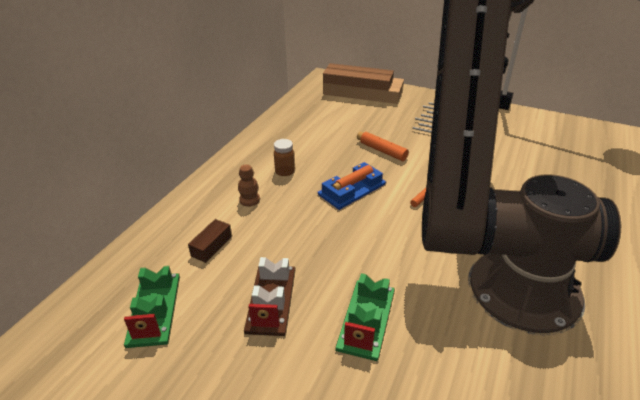

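The scene picture has three orange handle look-alikes. The big one is at (165,200), the small one at (150,290) and the one in the blue mould at (187,267). The one in the mould is middle-sized, so it is the one meant. The vblock is the aluminium one on dark wood at (255,428); the green ones at (195,438) and (355,460) are decoys. I'll confirm this in a crop and measure.

```bash
cat >> h.py <<'E'
def tri(ps,rcs):
    A=[];B=[]
    for p,rc in zip(ps,rcs):
        o,d=ray(p,rc); d/=np.linalg.norm(d); M=np.eye(3)-np.outer(d,d); A.append(M);B.append(M@o)
    A=np.vstack(A);B=np.hstack(B); x=np.linalg.lstsq(A,B,rcond=None)[0]; return x,np.linalg.norm(A@x-B)
E
python3 - <<'E'
from h import *
a=eyes.read_camera("scene"); b=eyes.read_camera("side")
c=cv2.resize(a["pixels"][125:235,150:320],None,fx=4.5,fy=4.5,interpolation=cv2.INTER_CUBIC)
cv2.imwrite("pics/c.png",c[:,:,::-1])
def red(p,r0,r1,c0,c1):
    q=p["pixels"].astype(int); m=(q[...,0]>90)&(q[...,1]<50)&(q[...,2]<60); s=np.zeros_like(m); s[r0:r1,c0:c1]=m[r0:r1,c0:c1]
    rr,cc=np.nonzero(s); print(len(rr)); return rr.mean(),cc.mean()
def near(k,p,rc):
    L=[np.array(r["centre"]) for r in eyes.spot_point(k,p)]; L=[x for x in L if np.hypot(*(x-rc))<25]; return L[0] if L else None
r=tri([a,b],[red(a,225,280,440,480),red(b,295,335,240,285)]);print("red",r)
for k,ra,rb in(("handle",(187,267),(178,355)),("ferrule_tip",(203,282),(189,335)),("mould",(195,267),(188,353)),("seat",(245,425),(281,270)),("vblock",(254,425),(290,271))):
    x,y=near(k,a,ra),near(k,b,rb); print(k,x,y, tri([a,b],[x,y]) if x is not None and y is not None else "")
E
```

```text
46
64
red (array([491.99696797, 354.959554  ,  76.41031195]), np.float64(0.7508045791713094))
handle [188.  268.2] [175.  351.2] (array([ 517.41940652, -180.8190482 ,   49.85057187]), np.float64(5.70712233374254))
ferrule_tip [203.3 283.3] [188.  331.5] (array([ 547.59627476, -114.45417921,   42.66681675]), np.float64(0.29622085367121076))
mould [195.8 264.1] [189.3 351.4] (array([ 5.14856421e+02, -1.94760198e+02, -4.37794004e-01]), np.float64(8.498353801222864))
seat [242.7 423.5] [277.6 269.9] (array([526.55779209, 263.7647786 ,  58.35818353]), np.float64(2.736583964368363))
vblock [255.7 418.9] [292.  271.2] (array([527.95968848, 261.47095267,   7.80240759]), np.float64(4.158731336825589))
```

View pics/c.png

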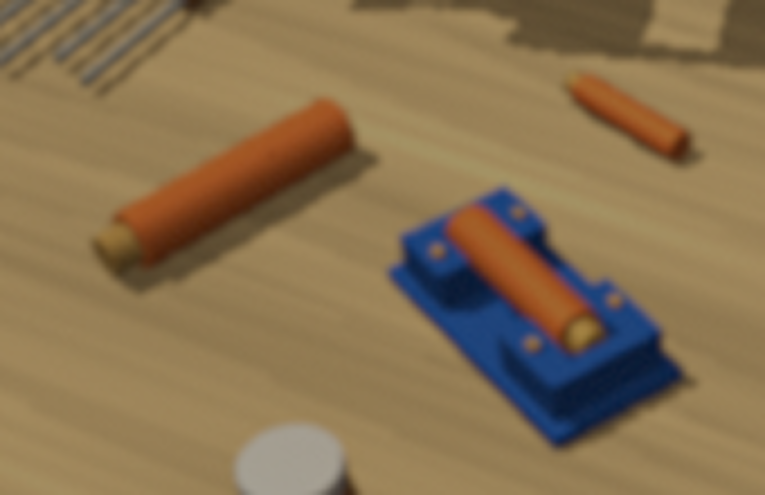

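The crop confirms the match: the big handle is at left, the small one at upper right, and the middle-sized one lies in the blue mould with its ferrule toward the lower right. Next I move above it for a wrist view.

```bash
cat >> h.py <<'E'
from scipy.spatial.transform import Rotation as Ro
def plan(xyz,yaw_deg,n=8,start=None):
    """suggest rows: tool pointing down; straight path with even turning"""
    s=env.state(); p=np.array(s["eef_pos"]) if start is None else np.array(start[0],float)
    y=np.degrees(s["tcp_rot"][2]) if start is None else start[1]
    dy=(yaw_deg-y+180)%360-180; d=(np.array(xyz)-p)/n
    for i in range(n):
        R=Ro.from_euler("xyz",[180,0,y+dy*i/n],degrees=True).as_matrix()
        print(np.round(R.T@d/60,2).tolist(),round(-dy/n/5,2))
E
python3 -c "
from h import *
plan([490,-187,260],65,9)"
```

```text
[0.69, -0.47, -0.13] -0.91
[0.72, -0.42, -0.13] -0.91
[0.76, -0.36, -0.13] -0.91
[0.78, -0.3, -0.13] -0.91
[0.8, -0.23, -0.13] -0.91
[0.82, -0.17, -0.13] -0.91
[0.83, -0.1, -0.13] -0.91
[0.84, -0.04, -0.13] -0.91
[0.84, 0.03, -0.13] -0.91
```

```bash
python3 -m inch '[[[0.69,-0.47,-0.13],-0.91,-1],[[0.72,-0.42,-0.13],-0.91,-1],[[0.76,-0.36,-0.13],-0.91,-1],[[0.78,-0.3,-0.13],-0.91,-1],[[0.8,-0.23,-0.13],-0.91,-1],[[0.82,-0.17,-0.13],-0.91,-1],[[0.83,-0.1,-0.13],-0.91,-1],[[0.84,-0.04,-0.13],-0.91,-1],[[0.84,0.03,-0.13],-0.91,-1],[[0,0,0],0,-1]]'
python3 - <<'E'
from h import *
p=eyes.read_camera("wrist"); save(p,"pics/w1.png")
o,_=ray(p,(0,0)); print(o, np.degrees(env.state()["tcp_rot"]),env.state()["eef_pos"],env.state()["qvel"])
for k,z in dict(handle=40,mould=0,ferrule_tip=40).items():
    for r in eyes.spot_point(k,p): print(k,round(r["score"],2),np.round(r["centre"]),atz(p,r["centre"],z).round(1))
E
```

```text
t: 2.75
eef_pos: [491.7, -184.5, 258.4]
tcp_rot: [3.14, -0.0, 1.136]
ft_force: [-0.7, 0.2, -0.9]
opening: 0.999
grip_force: 0.0
[ 523.55596314 -115.00704303  456.6613322 ] [1.79967967e+02 1.28158692e-02 6.49694912e+01] [ 490.86049714 -185.82731881  258.02117084] [-0.04742414  0.00368846  0.01066496 -0.00443811 -0.00426655 -0.00315341]
handle 0.92 [172. 331.] [ 513.5 -192.4   40. ]
handle 0.72 [236. 231.] [ 329.7 -220.1   40. ]
handle 0.56 [290. 381.] [ 507.8 -408.3   40. ]
mould 0.81 [166. 328.] [ 511.6 -190.1    0. ]
mould 0.7 [116. 330.] [ 546.3 -120.7    0. ]
ferrule_tip 0.82 [120. 329.] [ 540.9 -123.7   40. ]
ferrule_tip 0.64 [273. 238.] [ 308.1 -281.8   40. ]
```

View pics/w1.png

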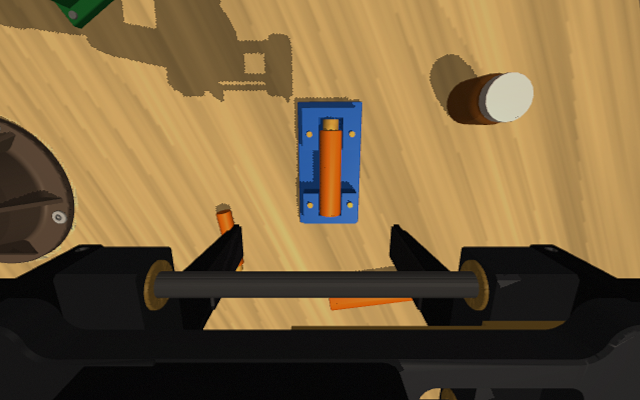

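The wrist picture shows the handle at about (172,331), nearly vertical in the image, ferrule at (120,331), in the mould; fingers are still clear. I'll refine the axis from its colour.

```bash
cat > ax.py <<'E'
from h import *
def axis(p,win,z):
    r0,r1,c0,c1=win; q=p["pixels"].astype(int); m=(q[...,0]>120)&(q[...,0]-q[...,2]>90)&(q[...,0]-q[...,1]>60)
    w=np.zeros(m.shape,np.uint8); w[r0:r1,c0:c1]=m[r0:r1,c0:c1]; n,l,st,ce=cv2.connectedComponentsWithStats(w)
    i=1+np.argmax(st[1:,4]); rr,cc=np.nonzero(l==i); P=[]
    for r in range(rr.min()+4,rr.max()-3): s=cc[rr==r]; P.append(atz(p,(r+.0,(s.min()+s.max())/2),z)[:2])
    P=np.array(P); v=np.linalg.svd(P-P.mean(0))[2][0]; v*=np.sign(v[1])
    print("bbox",st[i],"yaw",np.degrees(np.arctan2(v[1],v[0])))
    return P.mean(0),v,rr,cc
E
python3 - <<'E'
from ax import *
p=eyes.read_camera("wrist"); m,v,rr,cc=axis(p,(90,235,295,365),42)
lo=atz(p,(rr.max()+.5,cc[rr>rr.max()-2].mean()),54)[:2]; hi=atz(p,(rr.min()-.5,cc[rr<rr.min()+2].mean()),52)[:2]
print("mid",m,"plain",lo,"shoulder",hi,"len",np.linalg.norm(hi-lo),"orig",m+v*((lo-m)@v+65),m+v*((hi-m)@v-60))
s=env.state();print(s["eef_pos"],s["tcp_rot"])
E
```

```text
bbox [ 321  128   21   87 1663] yaw 65.06068452361055
mid [ 511.43292783 -194.6674308 ] plain [ 484.15659675 -250.81291436] shoulder [ 537.792531   -137.57167857] len 125.30120081927475 orig [ 512.52439904 -192.32027602] [ 512.65008329 -192.04999827]
[ 489.82690197 -187.76523037  257.63815598] [-3.14126416e+00  1.65192178e-04  1.12974924e+00]
```

```bash
python3 -c "
from h import *
plan([512.5,-192.2,110],65,3)
plan([512.5,-192.2,21],65,5,([512.5,-192.2,110],65))"
```

```text
[0.03, 0.12, 0.82] -0.02
[0.03, 0.12, 0.82] -0.02
[0.03, 0.12, 0.82] -0.02
[0.0, -0.0, 0.3] 0.0
[0.0, -0.0, 0.3] 0.0
[0.0, -0.0, 0.3] 0.0
[0.0, -0.0, 0.3] 0.0
[0.0, -0.0, 0.3] 0.0
```

```bash
python3 -m inch '[[[0.03,0.12,0.6],-0.02,-1],[[0.03,0.12,0.6],-0.02,-1],[[0.03,0.12,0.6],-0.02,-1],[[0,0,0.4],0,-1],[[0,0,0.2],0,-1],[[0,0,0.1],0,-1],[[0,0,0],0,-1],[[0,0,0],0,-1],[[0,0,0],0,-1],[[0,0,0],0,-1]]'
python3 -c "
from h import *
s=env.state();print(s['eef_pos'],np.degrees(s['tcp_rot']));plan([512.5,-192.2,21],65,4)"
```

```text
t: 4.25
eef_pos: [512.3, -191.1, 108.2]
tcp_rot: [3.141, 0.0, 1.137]
ft_force: [-0.6, 0.4, 0.2]
opening: 0.998
grip_force: 0.0
[ 512.32475944 -191.14279142  108.17426011] [1.79964886e+02 7.41479388e-03 6.51381548e+01]
[-0.0, 0.0, 0.36] 0.01
[-0.0, 0.0, 0.36] 0.01
[-0.0, 0.0, 0.36] 0.01
[-0.0, 0.0, 0.36] 0.01
```

```bash
python3 -m inch '[[[0,0,0.4],0,-1],[[0,0,0.4],0,-1],[[0,0,0.3],0,-1],[[0,0,0.2],0,-1],[[0,0,0.15],0,-1],[[0,0,0],0,-1],[[0,0,0],0,-1],[[0,0,0],0,1],[[0,0,0],0,1],[[0,0,0],0,1]]'
python3 -m inch '[[[0,0,0],0,1],[[0,0,0],0,1],[[0,0,0],0,1],[[0,0,0],0,1],[[0,0,0],0,1],[[0,0,0],0,1],[[0,0,0],0,1],[[0,0,0],0,1],[[0,0,-0.03],0,1],[[0,0,-0.05],0,1]]'
```

```text
t: 5.5
eef_pos: [512.3, -191.2, 21.0]
tcp_rot: [3.141, 0.0, 1.137]
ft_force: [0.3, 0.9, -0.8]
opening: 0.741
grip_force: 0.0
t: 6.75
eef_pos: [512.4, -191.2, 25.7]
tcp_rot: [3.141, 0.0, 1.137]
ft_force: [0.2, -0.2, -1.5]
opening: 0.269
grip_force: 25.5
```

```bash
python3 -m inch '[[[0,0,0],0,1],[[0,0,-0.1],0,1],[[0,0,-0.2],0,1],[[0,0,-0.4],0,1],[[0,0,-0.5],0,1],[[0,0,-0.5],0,1],[[0,0,-0.5],0,1],[[0,0,-0.2],0,1],[[0,0,0],0,1],[[0,0,0],0,1]]'
python3 - <<'E'
from h import *
p=eyes.read_camera("wrist"); q=eyes.read_camera("side")
print(env.state()["eef_pos"],env.state()["opening"])
im=np.vstack([p["pixels"][80:330,120:540],cv2.resize(q["pixels"][90:240,260:440],(420,350))]); cv2.imwrite("pics/g.png",im[:,:,::-1])
E
```

```text
t: 8.0
eef_pos: [511.8, -190.9, 168.7]
tcp_rot: [-3.14, -0.0, 1.137]
ft_force: [-0.5, 0.2, -1.3]
opening: 0.27
grip_force: 25.5
[ 511.83366754 -190.97019573  168.61248572] 0.27040638981906673
```

View pics/g.png

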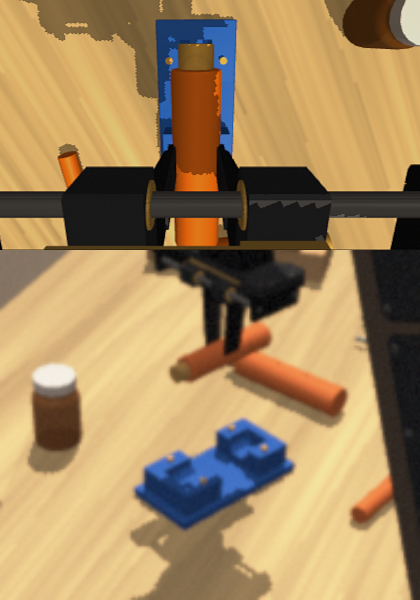

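The crop shows the handle held level in the fingers, clear of the empty mould, with the ferrule forward. Next I carry it to a viewing pose just behind the V-block.

```bash
python3 -c "
from h import *
plan([554,189,260],110,14)"
```

```text
[0.43, -0.14, -0.11] -0.64
[0.44, -0.12, -0.11] -0.64
[0.44, -0.1, -0.11] -0.64
[0.45, -0.07, -0.11] -0.64
[0.45, -0.05, -0.11] -0.64
[0.45, -0.02, -0.11] -0.64
[0.46, 0.01, -0.11] -0.64
[0.45, 0.03, -0.11] -0.64
[0.45, 0.06, -0.11] -0.64
[0.45, 0.08, -0.11] -0.64
[0.44, 0.11, -0.11] -0.64
[0.44, 0.13, -0.11] -0.64
[0.43, 0.16, -0.11] -0.64
[0.42, 0.18, -0.11] -0.64
```

```bash
python3 -m inch '[[[0.43,-0.14,-0.11],-0.64,1],[[0.44,-0.12,-0.11],-0.64,1],[[0.44,-0.1,-0.11],-0.64,1],[[0.45,-0.07,-0.11],-0.64,1],[[0.45,-0.05,-0.11],-0.64,1],[[0.45,-0.02,-0.11],-0.64,1],[[0.46,0.01,-0.11],-0.64,1],[[0.45,0.03,-0.11],-0.64,1],[[0.45,0.06,-0.11],-0.64,1],[[0.45,0.08,-0.11],-0.64,1]]'
python3 -m inch '[[[0.44,0.11,-0.11],-0.64,1],[[0.44,0.13,-0.11],-0.64,1],[[0.43,0.16,-0.11],-0.64,1],[[0.42,0.18,-0.11],-0.64,1],[[0,0,0],0,1],[[0,0,0],0,1],[[0,0,0],0,1],[[0,0,0],0,1],[[0,0,0],0,1],[[0,0,0],0,1]]'
python3 - <<'E'
from h import *
p=eyes.read_camera("wrist"); save(p,"pics/v1.png")
o,_=ray(p,(0,0)); print(o)
for k,z in dict(vblock=0,seat=60,handle=0).items():
    for r in eyes.spot_point(k,p): print(k,round(r["score"],2),np.round(r["centre"]),atz(p,r["centre"],z).round(1))
E
```

```text
t: 9.35
eef_pos: [542.3, 80.5, 235.0]
tcp_rot: [-3.14, -0.0, 1.697]
ft_force: [-0.5, -0.5, -2.1]
opening: 0.273
grip_force: 25.5
t: 10.6
eef_pos: [555.0, 188.4, 262.0]
tcp_rot: [-3.142, 0.0, 1.918]
ft_force: [-0.5, -0.1, -1.5]
opening: 0.273
grip_force: 25.5
[529.40167074 260.38654227 460.25331086]
vblock 0.72 [122. 316.] [531.5 256.8   0. ]
vblock 0.68 [ 96. 167.] [305.5 215.2   0. ]
vblock 0.56 [ 82. 489.] [756.  399.9   0. ]
seat 0.74 [ 89. 143.] [303.1 218.6  60. ]
seat 0.73 [ 79. 514.] [755.  396.5  60. ]
seat 0.56 [117. 317.] [530.1 263.2  60. ]
handle 0.97 [240. 318.] [603.2  70.8   0. ]
handle 0.52 [334. 119.] [ 309.4 -244.6    0. ]
```

View pics/v1.png

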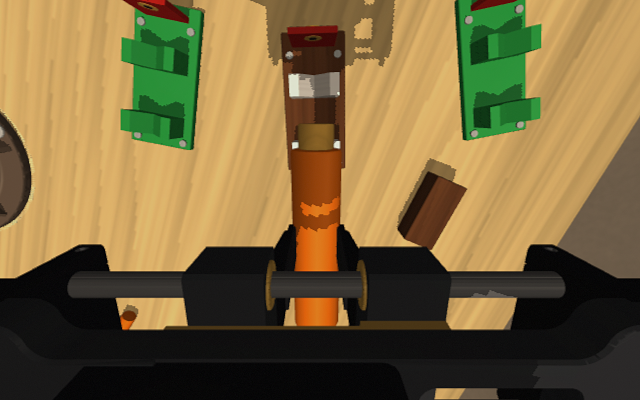

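The wrist view shows the held handle with its ferrule at (137,317). Behind it is the dark V-block with the far saddle at (85,315) and the red guide at (37,313), aligned within a degree or two; the green decoys are left and right. I'll fit the model to get a precise pose.

```bash
cat > fit.py <<'E'
from h import *
from scipy.optimize import minimize
def box(x0,x1,y0,y1,z0,z1): return np.array([[x,y,z] for x in(x0,x1) for y in(y0,y1) for z in(z0,z1)],float)
parts=[box(-97,97,-45,45,0,14),box(98,104,-30,30,0,80)]
for a,b in((-58,-30),(30,58)):
    parts+=[box(a,b,-33,33,14,37.4)]
    for s in(1,-1): parts+=[np.array([[x,s*y,z] for x in(a,b) for y,z in((33,14),(33,58),(20.5,58),(0,37.4),(0,14))],float)]
def render(p,th):
    c,s=np.cos(th[2]),np.sin(th[2]); S=4; im=np.zeros((400*S,640*S),np.uint8)
    for P in parts:
        W=P@np.array([[c,-s,0],[s,c,0],[0,0,1]]).T+[th[0],th[1],0]
        uv=np.array([proj(p,w)[::-1] for w in W]); cv2.fillConvexPoly(im,cv2.convexHull(np.round((uv+.5)*S).astype(np.int32)),255)
    return cv2.resize(im,(640,400),interpolation=cv2.INTER_AREA)/255.
def fit(views,th0):
    def cost(t):
        th=[th0[0]+t[0],th0[1]+t[1],th0[2]+t[2]/50]; return sum((np.abs(render(p,th)-m)*w).sum()/m.sum() for p,m,w in views)
    r=minimize(cost,[0,0,0],method="Nelder-Mead",options=dict(initial_simplex=[[0,0,0],[5,0,0],[0,5,0],[0,0,4]],xatol=.05,fatol=1e-4))
    return [th0[0]+r.x[0],th0[1]+r.x[1],np.degrees(th0[2]+r.x[2]/50)],r.fun
E
python3 - <<'E'
from fit import *
V=[];th0=[529,262,np.radians(110.5)]
for n in("scene","side","wrist"):
    p=eyes.read_camera(n); e=np.array(proj(p,[th0[0],th0[1],30]))
    L=[r for r in eyes.cut_out("vblock",p)]; L=sorted(L,key=lambda r:np.hypot(*(np.array(r["centre"])-e)))
    m=L[0]["mask"].astype(float); w=np.ones(m.shape)
    if n=="wrist": w[120:]=0
    rr,cc=np.nonzero(m); print(n,e.round(),L[0]["centre"],L[0]["score"],rr.min(),rr.max(),cc.min(),cc.max(),m.sum())
    V.append((p,m,w)); t,f=fit([V[-1]],th0); print(np.round(t,2),f)
    im=p["pixels"].copy(); 
print("joint",fit(V,th0))
E
```

```text
scene [251. 421.] [252.9, 428.8] 0.79 232 276 389 471 2909.0
[526.79 262.9  111.48] 0.1472414885514192
side [285. 271.] [296.7, 272.0] 0.88 256 335 244 294 2999.0
[524.66 271.32 112.08] 0.06537604037947288
wrist [118. 316.] [82.1, 315.6] 0.58 25 166 281 344 6443.0
[527.82 262.27 112.14] 0.04806736601205746
joint ([np.float64(527.6272073655047), np.float64(263.63405706499276), np.float64(112.22841418776476)], np.float64(0.3093582096867016))
```

```bash
python3 - <<'E'
from ax import *
ps=[eyes.read_camera(n) for n in("wrist","scene","side")]; s=env.state(); T=s["eef_pos"]; y=s["tcp_rot"][2]; print(T,np.degrees(y))
u=np.array([np.cos(y),np.sin(y),0]); O=T+[0,0,19]
m,v,rr,cc=axis(ps[0],(140,245,280,360),O[2]); d=m-O[:2]; print("lateral of mid",u[0]*d[1]-u[1]*d[0])
L=[]
for p in ps:
  for k,off in(("ferrule_tip",74),("handle",-1)):
    e=np.array(proj(p,O+u*off)); r=[x for x in eyes.spot_point(k,p) if np.hypot(*(np.array(x["centre"])-e))<20]
    print(k,e.round(1),[(x["centre"],x["score"]) for x in r])
    if k!="handle" and r: L.append((p,r[0]["centre"]))
if len(L)>1:
  x,res=tri([l[0] for l in L],[l[1] for l in L]); print("tip rel: along",(x-O)@u,"z",x[2]-O[2],res)
E
```

```text
[554.97005065 188.56259809 261.97719105] 109.9333934344959
bbox [ 296  151   45   94 3626] yaw 108.05243103597725
lateral of mid -3.1973551687429005
ferrule_tip [123.1 314.6] [([125.1, 315.8], 0.66)]
handle [237.5 314.6] [([238.9, 318.9], 0.96)]
ferrule_tip [173.6 438.3] [([176.8, 440.0], 0.58)]
handle [170.7 401.8] [([172.1, 403.0], 0.77)]
ferrule_tip [197.1 262.1] [([199.3, 261.4], 0.83)]
handle [175.1 268.9] [([172.4, 266.5], 0.89)]
tip rel: along 75.36368620862604 z -5.2973969479079415 4.415577028356643
```

The held handle appears about 2–3 mm to the right of the gripper centre, which is camera bias. That same bias should therefore be taken off the V-block fit, giving about (525.5, 262), yaw about 112°. I'll hover just above it and compare the handle and V at nearly the same depth.

```bash
python3 -c "
from h import *
plan([525.5,262,90],112,7)"
```

```text
[0.19, -0.01, 0.41] -0.06
[0.19, -0.01, 0.41] -0.06
[0.19, -0.0, 0.41] -0.06
[0.19, -0.0, 0.41] -0.06
[0.19, -0.0, 0.41] -0.06
[0.19, -0.0, 0.41] -0.06
[0.19, -0.0, 0.41] -0.06
```

```bash
python3 -m inch '[[[0.22,-0.01,0.2],-0.06,1],[[0.22,-0.01,0.4],-0.06,1],[[0.22,0,0.5],-0.06,1],[[0.22,0,0.5],-0.06,1],[[0.22,0,0.5],-0.06,1],[[0.22,0,0.45],-0.06,1],[[0,0,0.3],-0.06,1],[[0,0,0],0,1],[[0,0,0],0,1],[[0,0,0],0,1]]'
python3 - <<'E'
from h import *
p=eyes.read_camera("wrist"); q=eyes.read_camera("side"); s=env.state(); print(s["eef_pos"],np.degrees(s["tcp_rot"][2]))
w=p["pixels"][60:270,200:440]; w=cv2.resize(w,(790,691),interpolation=cv2.INTER_CUBIC)[:330]
c=cv2.resize(q["pixels"][230:340,220:350],(319,270),interpolation=cv2.INTER_CUBIC); 
im=np.zeros((600,790,3),np.uint8); im[:330]=w; im[330:,:319]=c
q2=eyes.read_camera("scene"); c=cv2.resize(q2["pixels"][190:290,370:500],(351,270),interpolation=cv2.INTER_CUBIC); im[330:,330:681]=c
cv2.imwrite("pics/hov.png",im[:,:,::-1])
E
```

```text
t: 12.8
eef_pos: [526.2, 262.4, 91.8]
tcp_rot: [3.14, 0.0, 1.955]
ft_force: [0.4, 0.5, -1.6]
opening: 0.267
grip_force: 25.5
[526.15696685 262.24247675  91.63911131] 112.01629665550816
```

View pics/hov.png

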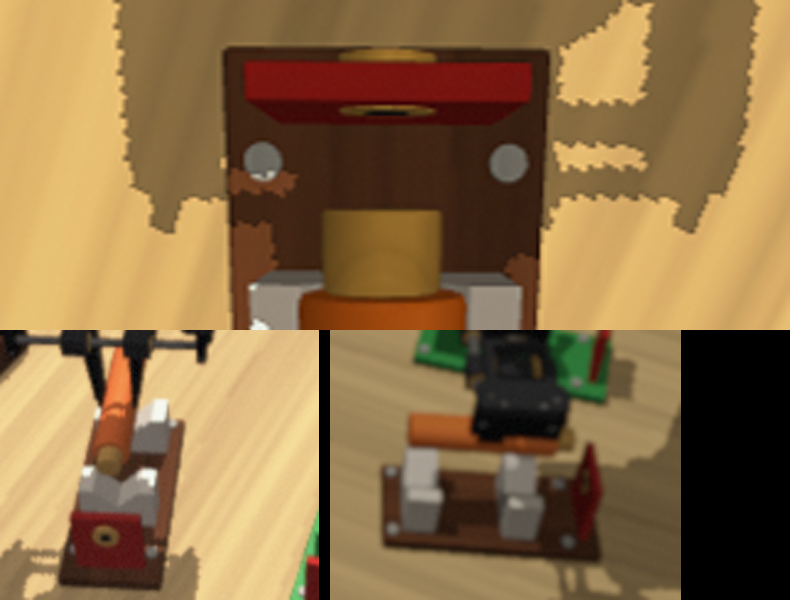

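The hover picture shows the handle centred on the V: crop ferrule at (255,382) and saddle centre at column 386, which agree to about 0.2 mm after scaling for depth. The red guide is ahead at (80,388). Next I check the position along the axis.

```bash
python3 - <<'E'
from fit import *
p=eyes.read_camera("wrist"); s=env.state(); T=s["eef_pos"]; y=s["tcp_rot"][2]; u=np.array([np.cos(y),np.sin(y),0]); l=np.array([-u[1],u[0],0])
f=lambda r,c,z:(lambda X:print(round((X-T)@u,1),round((X-T)@l,1)))(atz(p,(60+r/3.29,200+c/3.29),z))
az=T[2]+19
print("tip (top/axis/bottom z)");[f(210,382,az+k) for k in(11,0,-11)]
print("shoulder");f(293,383,az+14)
print("guide front top edge l,r");f(100,252,80);f(100,526,80)
print("saddle far top edge x=58");f(284,300,58);f(284,470,58);print("base far");f(48,223,14);f(48,548,14)
print("screws");f(162,263,14);f(162,508,14)
q=eyes.read_camera("scene"); g=eyes.read_camera("side"); V=[]
for c in(q,g):
    L=[r for r in eyes.spot_point("ferrule_tip",c)]; O=T+[0,0,19]+u*74; e=np.array(proj(c,O)); r=min(L,key=lambda r:np.hypot(*(np.array(r["centre"])-e))); print(e.round(1),r["centre"])
E
```

```text
tip (top/axis/bottom z)
73.7 -0.9
73.5 -0.9
73.4 -1.0
shoulder
59.8 -1.1
guide front top edge l,r
95.3 26.3
95.4 -31.2
saddle far top edge x=58
55.2 18.9
55.3 -22.6
base far
114.5 42.1
114.7 -46.3
screws
85.0 32.1
85.1 -36.6
[230.5 459.2] [231.7, 458.1]
[285.9 264.2] [285.6, 263.6]
```

```bash
python3 -m inch '[[[-0.03,0.018,0],0,1],[[0,0,0.1],0,1],[[0,0,0.15],0,1],[[0,0,0.15],0,1],[[0,0,0.15],0,1],[[0,0,0.1],0,1],[[0,0,0.05],0,1],[[0,0,0],0,1],[[0,0,0],0,1],[[0,0,0],0,1]]'
python3 -m inch '[[[0,0,0.03],0,1],[[0,0,0.03],0,1],[[0,0,0.02],0,1],[[0,0,0.02],0,1],[[0,0,0.01],0,1],[[0,0,0.01],0,1],[[0,0,0],0,1],[[0,0,0],0,1],[[0,0,0],0,1],[[0,0,0],0,1]]'
python3 -c "
from h import *
s=env.state();print(s['eef_pos'],s['ft_force'],s['moment'])"
```

```text
t: 14.45
eef_pos: [527.7, 261.0, 49.3]
tcp_rot: [3.141, 0.0, 1.955]
ft_force: [0.1, -0.5, -1.2]
opening: 0.272
grip_force: 25.5
t: 15.7
eef_pos: [527.6, 260.9, 41.8]
tcp_rot: [3.142, 0.0, 1.955]
ft_force: [0.1, -0.1, -2.8]
opening: 0.269
grip_force: 25.5
[527.58337266 260.93470569  41.80534091] [ 0.11806032 -0.09349387 -2.81331108] [ 0.00091758 -0.13324725  0.01060746]
```

```bash
python3 -m inch '[[[0,0,0.01],0,1],[[0,0,0.01],0,1],[[0,0,0.01],0,1],[[0,0,0],0,1],[[0,0,0],0,1],[[0,0,0],0,1],[[0,0,0],0,1],[[0,0,0],0,1],[[0,0,0],0,1],[[0,0,0],0,1]]'
python3 -c "
from h import *
s=env.state();print(s['eef_pos'],s['ft_force'],s['moment'])"
```

```text
t: 16.95
eef_pos: [527.6, 261.0, 41.1]
tcp_rot: [3.141, 0.0, 1.955]
ft_force: [-4.4, -1.8, 10.9]
opening: 0.272
grip_force: 28.9
[527.62618113 260.991845    41.05531498] [-4.44284382 -1.79034575 10.85307998] [-0.26363037  0.57212254 -0.04071283]
```

```bash
python3 -m inch '[[[0,-0.004,0],0,1],[[0,-0.003,0],0,1],[[0,0,0.005],0,1],[[0,0,0.005],0,1],[[0,0,0],0,1],[[0,0,0],0,1],[[0,0,0],0,1],[[0,0,0],0,1],[[0,0,0],0,1],[[0,0,0],0,1]]'
python3 -c "
from h import *
s=env.state();print(s['eef_pos'],s['ft_force'],s['moment'])"
```

```text
t: 18.2
eef_pos: [527.6, 261.0, 41.0]
tcp_rot: [3.14, 0.0, 1.955]
ft_force: [-4.1, -0.6, 14.7]
opening: 0.273
grip_force: 30.0
[527.62691775 260.98565227  40.97906331] [-4.11815201 -0.63578647 14.69254272] [-0.29585022  0.57657155 -0.01833737]
```

```bash
python3 -m inch '[[[0,-0.005,0],0,1],[[0,-0.005,0],0,1],[[0,0,0.005],0,1],[[0,0,0.005],0,1],[[0,0,0],0,1],[[0,0,0],0,1],[[0,0,0],0,1],[[0,0,0],0,1],[[0,0,0],0,1],[[0,0,0],0,1]]'
python3 -c "
from h import *
s=env.state();print(s['eef_pos'],s['ft_force'],s['moment'])"
```

```text
t: 19.45
eef_pos: [527.5, 260.9, 40.8]
tcp_rot: [3.139, 0.0, 1.955]
ft_force: [-3.5, -1.5, 18.7]
opening: 0.27
grip_force: 30.8
[527.50733507 260.91257339  40.77343566] [-3.49742983 -1.51115436 18.72999825] [-0.21726052  0.47153896 -0.11096832]
```

```bash
python3 -m inch '[[[0,-0.007,0],0,1],[[0,-0.006,0],0,1],[[0,0,0.005],0,1],[[0,0,0.003],0,1],[[0,0,0],0,1],[[0,0,0],0,1],[[0,0,0],0,1],[[0,0,0],0,1],[[0,0,0],0,1],[[0,0,0],0,1]]'
python3 - <<'E'
from h import *
s=env.state();print(s['eef_pos'],s['ft_force'],s['moment'])
T=s["eef_pos"]; y=s["tcp_rot"][2]; u=np.array([np.cos(y),np.sin(y),0])
ps=[eyes.read_camera(n) for n in("wrist","side","scene")]
im=np.zeros((600,790,3),np.uint8); im[:330]=cv2.resize(ps[0]["pixels"][60:160,200:440],(790,330),interpolation=cv2.INTER_CUBIC)
im[330:,:319]=cv2.resize(ps[1]["pixels"][230:340,220:350],(319,270),interpolation=cv2.INTER_CUBIC)
im[330:,330:681]=cv2.resize(ps[2]["pixels"][190:290,370:500],(351,270),interpolation=cv2.INTER_CUBIC)
cv2.imwrite("pics/seat.png",im[:,:,::-1])
E
```

```text
t: 20.7
eef_pos: [527.4, 260.7, 40.6]
tcp_rot: [3.137, 0.0, 1.955]
ft_force: [-2.4, -1.7, 19.0]
opening: 0.272
grip_force: 31.0
[527.39799464 260.74671441  40.57263948] [-2.37122214 -1.7087156  19.0291642 ] [-0.29467959  0.15234627 -0.14005152]
```

View pics/seat.png

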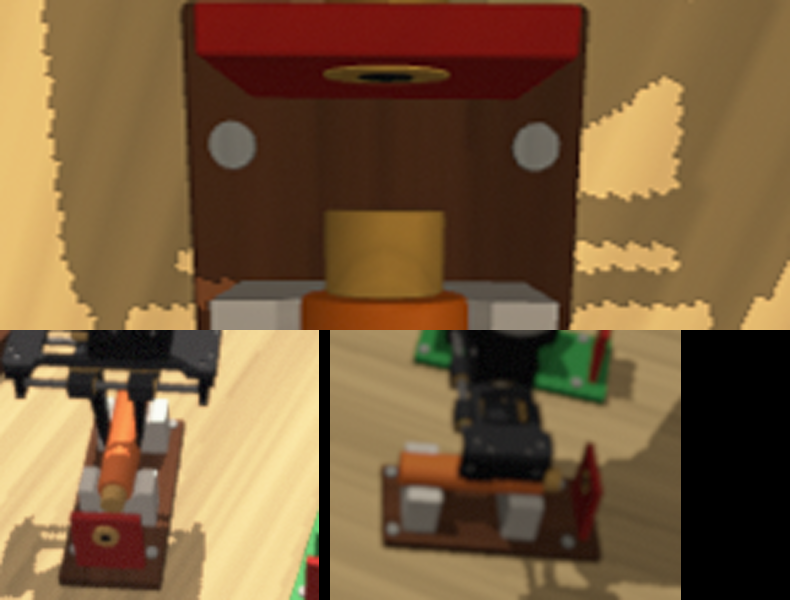

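The handle is seated in both saddles, with the ferrule (crop (250,384)) facing the guide's hole at (74,386). I'll do one numeric check of the centring.

```bash
python3 - <<'E'
from h import *
p=eyes.read_camera("wrist"); s=env.state(); T=s["eef_pos"]; y=s["tcp_rot"][2]; u=np.array([np.cos(y),np.sin(y),0]); l=np.array([-u[1],u[0],0])
def f(n,r,c,z): X=atz(p,(60+r/3.3,200+c/3.29),z); print(n,round((X-T)@u,1),round((X-T)@l,1))
f("tip(75)",210,384,60);f("shoulder(60)",295,384,74);f("guide L(98)",56,197,80);f("guide R",56,582,80);f("saddle L(58)",298,300,58);f("saddle R",298,468,58);f("saddle out L",300,211,58);f("saddle out R",300,557,58);f("screwL",146,232,14);f("screwR",146,536,14)
s=env.state();print(s["t"],s["ft_force"],s["qvel"].round(3))
E
```

```text
tip(75) 73.7 -1.2
shoulder(60) 59.6 -1.1
guide L(98) 97.2 28.4
guide R 97.3 -32.0
saddle L(58) 57.4 14.8
saddle R 57.5 -17.3
saddle out L 57.0 31.8
saddle out R 57.1 -34.3
screwL 86.9 33.0
screwR 87.1 -36.2
20.9 [-1.16853839 -0.6951466  19.95231698] [ 0.002 -0.002  0.    -0.     0.    -0.   ]
```

```bash
python3 -c "
from h import *
print(env.job_done())"
```

```text
the job is handed in; nothing more can be done
None
```

I handed the job in at about 21 s with the handle seated in the aluminium V-block, ferrule toward the red guide and centred to about 0.5 mm, and the gripper still pressing it onto both flanks with about 20 N.

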